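Put the microscope lenses back on their rack in order of length

ROBOT

A 6-joint arm with a two-finger parallel gripper is mounted at the origin on the work surface. World frame = base frame: x ahead of the robot, y to its left, z up, the work surface at z = 0. Lengths are in mm, angles in rad, forces in N, time in s.
With the tool pointing down it reaches from about 300 to 775 mm from the base axis. Payload 14.6 kg.
Tool frame: the origin (TCP) lies at the very end of the fingers, on their centre line; the grasp point (between the pads) lies 19 mm behind it; z points along the fingers, y is the line along which they close (so a half turn about z gives the same grasp; the last joint's range is limited). The gripper opens to 94 mm and grips with 3 to 60 N. Pads are 16 mm wide; open, the fingers measure 119 mm over their backs; the gripper's body (75 mm by 177 mm) begins 78 mm behind the grasp point.
Start: joints at [1.184, 0.3, 1.521, -0, 1.321, -0.067], TCP at [172.904, 522.104, 168.146] pointing down, gripper open.
Joint ranges: [-3.03, 3.03], [-0.79, 2.21], [0.23, 2.52], [-1.04, 4.18], [0, 3.07], [-2.55, 2.55]. Speed limits (rad/s): [2.22, 2.22, 2.57, 3.14, 3.14, 3.14].

INTERFACE

Orientations are given as [roll, pitch, yaw] about the fixed x, y, z axes, in that order (R = Rz(yaw) Ry(pitch) Rx(roll)).
In Python, from cell import manip, eyes, ticket gives the robot as it stands. The module is installed in compiled form; this text tells all that it offers.
- The arm moves only by the tool arm_command, never from a script. Its argument "plan" is a list of rows, each a list of 5 numbers: the opening, from -1 (shut) to 1 (fully open), then the shift along the tool's x, y, z in m, then the turn about the tool's z in rad. In form: [[jaw, dx, dy, dz, roll], ...]. A call has 1 to 20 rows; each row shifts and turns the commanded pose from where the row before left it, along the tool's axes as they then stand; what a row does not reach is not made up. A row lasts 1/8 s, in which the tool goes at most 62.5 mm and 10.7 degrees, less where a joint would pass 70% of its speed; a pose out of reach is approached as far as the arm can. A call is refused whole if a number of a shift passes 0.0625 or a number of a turn 0.188, either way. A call with a gripper value outside its range is refused whole. The fingers move at their own pace and stop on an object; "newtons" is the grip in N (left out, the last holds). Time passes only in rows, so rows that do not move let the fingers close. It gives the time, the measured TCP pose, the force, the opening and the grip force at its end, in the units of the state.
- manip.read_state(): the state, without advancing time (a new reading comes with each control period).
- eyes.camera(name): name is "scene" or "top" or "wrist"; returns a dict with "img" (480x640x3 uint8, blue, green, red), "z_map" (480x640 float32, mm along the optical axis (not along the pixel's ray), 0 where there is no reading), "fx", "fy", "cx", "cy" (pixels), "dist" ([k1, k2, p1, p2, k3] as OpenCV has them; the pictures are not rectified), "eye" and "orientation" of the camera in the world. Camera axes: x right, y down, z forward; pixel columns grow to the right and rows downward; lengths in mm; the calibration is good to about 2 mm. A picture is of the moment at which its call begins.
- ticket.sign_off(): hands the job in; it is judged then, once.
The state is a dict: "clock": time; "joints": joint angles; "qd": joint speeds; "effort": joint torques, N m; "eef_pos": TCP position; "eef_rot": TCP orientation; "wrist_force": force on the tool from outside, world axes, zero at the start; "moment": the same for the moment, N m; "finger_gap": finger opening in mm; "finger_force": force on a finger pad.
Only numpy, scipy, OpenCV 4.12 (cv2) and the standard library are available. Lean on these libraries where they do the work, as an engineer would, in place of code of your own. Each camera call takes 0.05 s, during which the arm holds its last target. There are 200 camera calls.

TASK

Stand the four zoom lenses on the four round rubber rests of the lens rack, one to a rest, centred and upright on their silver mount rings, in order of length: the longest on the rest beside the rack's upright end plate, stepping down to the shortest at the other end. They are glass: set each one down gently instead of dropping it, never tip one over, and leave the sample dish where it is.

Things in the scene. Friction and masses are not known exactly. Their poses are not given: they have to be found in the camera images.
- lens_48: the shortest of four loose round zoom lenses, standing upright on its silver mount ring: black barrel with silver bands, 48 mm tall, foot 40 mm across, barrel 38 mm across from 6 mm up to 8 mm below the top, then a nose 32 mm across with the front glass; about 120 g; origin at the centre of its underside, z up the barrel
- lens_66: the second shortest of four loose round zoom lenses, standing upright on its silver mount ring: black barrel with silver bands, 66 mm tall, foot 40 mm across, barrel 38 mm across from 6 mm up to 8 mm below the top, then a nose 32 mm across with the front glass; about 160 g; origin at the centre of its underside, z up the barrel
- lens_84: the second longest of four loose round zoom lenses, standing upright on its silver mount ring: black barrel with silver bands, 84 mm tall, foot 40 mm across, barrel 38 mm across from 6 mm up to 8 mm below the top, then a nose 32 mm across with the front glass; about 200 g; origin at the centre of its underside, z up the barrel
- lens_102: the longest of four loose round zoom lenses, standing upright on its silver mount ring: black barrel with silver bands, 102 mm tall, foot 40 mm across, barrel 38 mm across from 6 mm up to 8 mm below the top, then a nose 32 mm across with the front glass; about 240 g; origin at the centre of its underside, z up the barrel
- seat_1: fixed black rubber rest, a flat disc 62 mm across, 3 mm thick, rightmost seen from the robot (-y end) of four in a row 82 mm apart on the lens rack (aluminium bar 340 x 80 x 12 mm high); origin at the centre of the disc's underside, 12 mm above the table, so a lens stands 3 mm above it; y axis along the row towards the robot's left, x across it, within 12 degrees of the table's
- seat_2: fixed black rubber rest, a flat disc 62 mm across, 3 mm thick, second from the right of four in a row 82 mm apart on the lens rack (aluminium bar 340 x 80 x 12 mm high); origin at the centre of the disc's underside, 12 mm above the table, so a lens stands 3 mm above it; y axis along the row towards the robot's left, x across it, within 12 degrees of the table's
- seat_3: fixed black rubber rest, a flat disc 62 mm across, 3 mm thick, third from the right of four in a row 82 mm apart on the lens rack (aluminium bar 340 x 80 x 12 mm high); origin at the centre of the disc's underside, 12 mm above the table, so a lens stands 3 mm above it; y axis along the row towards the robot's left, x across it, within 12 degrees of the table's
- seat_4: fixed black rubber rest, a flat disc 62 mm across, 3 mm thick, leftmost seen from the robot (+y end) of four in a row 82 mm apart on the lens rack (aluminium bar 340 x 80 x 12 mm high); origin at the centre of the disc's underside, 12 mm above the table, so a lens stands 3 mm above it; y axis along the row towards the robot's left, x across it, within 12 degrees of the table's
- end_plate: the rack's upright end plate, fixed: dark steel, 4 mm thick, 80 mm wide across the rack, standing 58 mm above the table, with a round lifting bar 12 mm thick along its top; at one end of the row, left or right, 49 mm beyond the centre of the last rest; the rack's other end has only a low strip; origin at the centre of its underside, on the table
- dish: open round glass dish, 60 mm across and 12 mm high, loose, holding a small round green board (the sample); stands among the lenses on the robot's side of the rack; origin at the centre of its underside

How it is judged:
By the outcome, as a careful person would: the job done as asked, in the order asked, and still so for the second after the job is handed in, with the robot touching nothing.
It also fails if it takes over 99 s, if anything falls off the work surface, if the arm or the gripper's body presses on something with over 40 N, if the wrist force passes 120 N, or if a joint passes its speed limit or range.

## Working session

There is one attempt and no reset: what is moved stays moved. The work goes in short steps, Python scripts to look and compute and a tool call to move; the robot and the scene stay as the last step left them, time stands still between calls to the robot, and variables do not carry over. Pictures are saved under pics/ and viewed, at most 14 in all, crops included, and the job is handed in when it is done.

Besides the shell and the picture viewer there is one more tool, called after "Request:" by a JSON object that holds its "op" and its "data". arm_command: Moves the arm, as the interface text tells. Its arguments: {"type":"object","properties":{"plan":{"type":"array"},"newtons":{"type":"number"}},"required":["plan"]}

```bash
mkdir -p pics; cat > h.py <<'E'
import numpy as np, cv2
from scipy.spatial.transform import Rotation as R
from cell import manip, eyes, ticket
E
python3 - <<'E'
from h import *
s=manip.read_state(); print({k:np.round(v,3) for k,v in s.items()})
for n in ("top","scene"):
    c=eyes.camera(n); cv2.imwrite(f"pics/{n}0.png",c["img"]); np.savez(f"{n}0.npz",**c)
    print(n,c["fx"],c["cx"],c["cy"],c["dist"],c["eye"],c["orientation"])
E
```

```text
{'clock': np.float64(0.0), 'joints': array([ 1.184,  0.3  ,  1.522,  0.   ,  1.321, -0.067]), 'qd': array([-0.   , -0.001,  0.001, -0.002, -0.001,  0.001]), 'effort': array([ 1.0000e-03, -5.3182e+01, -3.5274e+01,  7.1000e-02,  2.4000e-02,
       -0.0000e+00]), 'eef_pos': array([172.78 , 521.844, 167.586]), 'eef_rot': array([-3.14 , -0.   ,  2.822]), 'wrist_force': array([ 0.077, -0.102,  0.228]), 'moment': array([-0.002, -0.012,  0.012]), 'finger_force': np.float64(0.0), 'finger_gap': np.float64(93.921)}
top 576.4817429298602 321.90802243041907 242.65351515115876 [-0.12574269  0.          0.          0.          0.        ] [ 412.59262041   -9.29884235 1078.26001238] [-3.02146187  0.00578884 -1.55672986]
scene 575.2570458369421 316.0185095709141 239.36188581922517 [-0.12817595  0.          0.          0.          0.        ] [ 924.31861764 -540.54811153  791.06967403] [-2.41100074 -0.00814027  0.61172191]
```

View pics/top0.png

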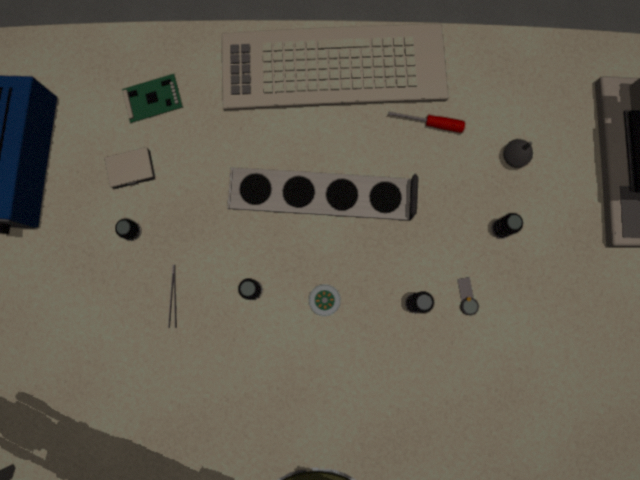

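View pics/scene0.png

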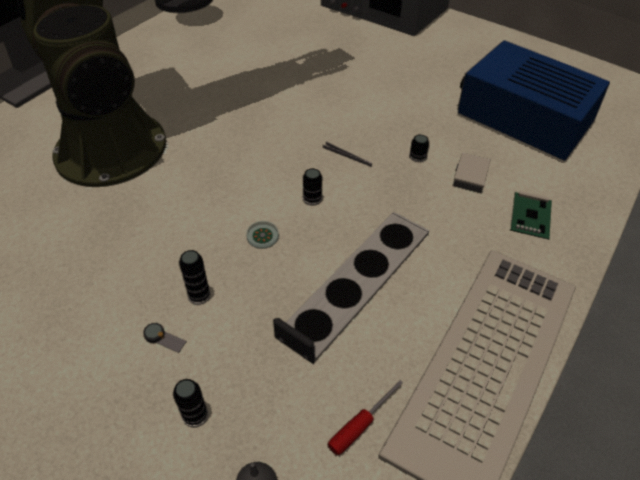

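The top view shows lenses at about (127,229), (249,289), (420,302) and (509,225). The rests run from (255,188) to (386,197), with the end plate on the right (-y) at (413,197) and the dish at (324,300). The scene view agrees. The longest lens therefore goes on seat_1.

```bash
cat >> h.py <<'E'
def rays(c,uv):
    K=np.array([[c["fx"],0,c["cx"]],[0,c["fy"],c["cy"]],[0,0,1]],float)
    p=cv2.undistortPoints(np.float64(uv).reshape(-1,1,2),K,np.float64(c["dist"]))[:,0]
    return np.c_[p,np.ones(len(p))]@R.from_euler("xyz",c["orientation"]).as_matrix().T
def plane(c,uv,z):
    d=rays(c,uv); e=np.asarray(c["eye"]); return e+d*((z-e[2])/d[:,2])[:,None]
def cloud(c):
    v,u=np.mgrid[:480,:640]; d=rays(c,np.c_[u.ravel(),v.ravel()])
    P=np.asarray(c["eye"])+d*c["z_map"].reshape(-1,1); P[c["z_map"].ravel()==0]=np.nan
    return P.reshape(480,640,3)
E
python3 - <<'E'
from h import *
for n,px in (("top",[(127,229),(249,289),(420,302),(509,225)]),("scene",[(420,147),(312,185),(194,277),(190,402)])):
    c=dict(np.load(n+"0.npz")); P=cloud(c)
    for u,v in px:
        w=P[v-35:v+35,u-28:u+28].reshape(-1,3); w=w[~np.isnan(w[:,0])]
        zt=np.median(w[:,2]); o=w[w[:,2]>zt+10]; h=np.percentile(o[:,2],97)
        t=o[o[:,2]>h-5]; m=(t.min(0)+t.max(0))/2
        print(n,(u,v),"table",zt.round(1),"h",h.round(1),"top",t.mean(0).round(1),m.round(1),np.ptp(t,axis=0).round(0),len(t))
c=dict(np.load("top0.npz")); P=cloud(c); g=c["img"].max(2)
m=((g<45)*255).astype(np.uint8); m[:150]=0;m[230:]=0;m[:,:230]=0;m[:,407:]=0
cs=[]
for k in cv2.findContours(m,0,2)[0]:
    if cv2.contourArea(k)>300:
        (x,y),ax,_=cv2.fitEllipse(k); q=plane(c,[(x,y)],15)[0]; cs.append(q); print("seat",x,y,ax,q.round(1),P[int(y),int(x)].round(1))
E
```

```text
top (127, 229) table -1.7 h 49.6 top [560.9 365.3  47. ] [560.9 365.7  48.4] [30. 30.  8.] 178
top (249, 289) table -1.4 h 67.3 top [451.9 127.7  64.7] [451.9 128.3  66.2] [30. 31.  8.] 228
top (420, 302) table -1.2 h 103.3 top [ 431.6 -176.3  100.9] [ 431.6 -176.4  101.7] [30. 31.  7.] 258
top (509, 225) table -1.3 h 85.2 top [ 574.3 -341.1   83. ] [ 574.2 -341.2   84. ] [29. 30.  7.] 204
scene (420, 147) table 1.3 h 50.8 top [564.5 362.4  48.6] [563.9 362.8  48.9] [30. 33.  6.] 123
scene (312, 185) table 0.8 h 68.3 top [455.9 126.4  66.5] [455.7 127.1  66.9] [32. 33.  7.] 157
scene (194, 277) table 0.7 h 103.4 top [ 435.  -178.8  101.8] [ 433.9 -178.2  101.7] [31. 32.  6.] 260
scene (190, 402) table 0.6 h 85.6 top [ 577.2 -344.1   83.9] [ 576.8 -343.6   84.5] [32. 30.  8.] 383
seat 385.0081787109375 196.8217315673828 (29.727718353271484, 30.14781379699707) [ 629.2 -118.7   15. ] [ 630.9 -118.8   14. ]
seat 341.50872802734375 194.1622314453125 (29.997037887573242, 30.218278884887695) [633.1 -36.9  15. ] [632.9 -35.9  17.2]
seat 298.2137145996094 191.36917114257812 (29.686019897460938, 30.359895706176758) [637.4  44.6  15. ] [638.2  45.   14.6]
seat 255.0054931640625 188.7327880859375 (29.685901641845703, 30.16387367248535) [641.6 126.2  15. ] [643.1 126.4  14.3]
```

Request:
{"op": "arm_command", "data": {"plan": [[1,0,0,0,0.1787],[1,0,0,0,0.1787],[1,0,0,0,0.1787],[1,0,0,0,0.1787],[1,0,0,0,0.1787],[1,0,0,0,0.1787],[1,0,0,0,0.1787],[1,-0.0158,0.039,0,0],[1,-0.0158,0.039,0,0],[1,-0.0158,0.039,0,0],[1,-0.0158,0.039,0,0],[1,-0.0158,0.039,0,0],[1,-0.0158,0.039,0,0],[1,-0.0158,0.039,0,0],[1,-0.0158,0.039,0,0],[1,-0.0158,0.039,0,0],[1,-0.0158,0.039,0,0],[1,0,0,0,0],[1,0,0,0,0]]}}

```text
clock: 2.48
eef_pos: [562.4, 364.3, 167.7]
eef_rot: [-3.141, 0.0, 1.571]
wrist_force: [-0.3, 0.1, -0.1]
finger_gap: 93.9
finger_force: 0.0
```

```bash
python3 - <<'E'
from h import *
c=eyes.camera("wrist"); cv2.imwrite("pics/w1.png",c["img"]); print(c["eye"],c["orientation"],c["fx"])
P=cloud(c); w=P.reshape(-1,3); o=w[(abs(w[:,0]-562)<30)&(abs(w[:,1]-364)<35)&(w[:,2]>20)&(w[:,2]<60)]
print("table",np.nanmedian(w[w[:,2]<15][:,2]))
h=np.percentile(o[:,2],97); t=o[o[:,2]>h-5]; print(h,t.mean(0),(t.min(0)+t.max(0))/2,np.ptp(t,axis=0))
E
```

```text
[561.93325083 447.11540675 384.3742323 ] [2.85241913e+00 1.34840598e-03 3.51742205e-04] 414.7889089422994
table 0.26692038911363625
49.61082049928498 [561.93631522 365.02463333  48.32700347] [562.18877941 364.65755903  47.68253133] [30.9852079  31.06270014  5.87346779]
```

View pics/w1.png

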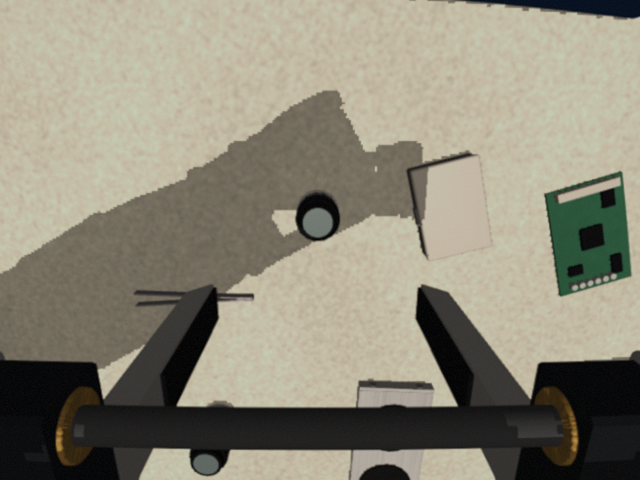

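The wrist view shows lens_48 at (318,210), centred between the fingers. The white box on its right (410–490, 155–260) is clear of them. I'll descend and grip.

Request:
{"op": "arm_command", "data": {"plan": [[1,0,0,0.03,0],[1,0,0,0.03,0],[1,0,0,0.03,0],[1,0,0,0.03,0],[1,0,0,0.02,0],[1,0,0,0.0115,0],[1,0,0,0.01,0],[0.1,0,0,0,0],[-0.05,0,0,0,0],[-0.1,0,0,0,0],[-0.15,0,0,0,0],[-0.3,0,0,0,0],[-0.5,0,0,0,0],[-0.5,0,0,0,0],[-0.5,0,0,0,0]], "newtons": 15}}

```text
clock: 4.4
eef_pos: [562.9, 364.1, 6.6]
eef_rot: [-3.142, 0.0, 1.571]
wrist_force: [0.1, -1.2, 0.8]
finger_gap: 31.2
finger_force: 15.0
```

The 31 mm gap doesn't match a 38 mm barrel, so I'm looking before lifting.

```bash
python3 - <<'E'
from h import *
s=manip.read_state(); print(s["finger_gap"],s["finger_force"],s["wrist_force"],s["moment"])
c=eyes.camera("wrist"); a=c["img"]; c2=eyes.camera("scene")["img"][80:220,320:520]
b=cv2.resize(c2,(686,480),interpolation=cv2.INTER_CUBIC)
cv2.imwrite("pics/w2.png",cv2.resize(np.hstack([a,b]),(800,290)))
P=cloud(c); w=P.reshape(-1,3); o=w[(abs(w[:,0]-562)<14)&(abs(w[:,1]-364)<45)&(w[:,2]>38)&(w[:,2]<60)]
print(len(o),o.mean(0),o.min(0),o.max(0))
E
```

```text
31.17816034784577 15.000106394290924 [ 0.09398452 -1.18489797  0.75137396] [-0.08064248  0.11232677 -0.02006154]
3987 [562.01483074 367.76581562  47.00584165] [548.00138255 348.23836613  38.01459294] [575.99004968 383.17603083  50.56170931]
```

View pics/w2.png

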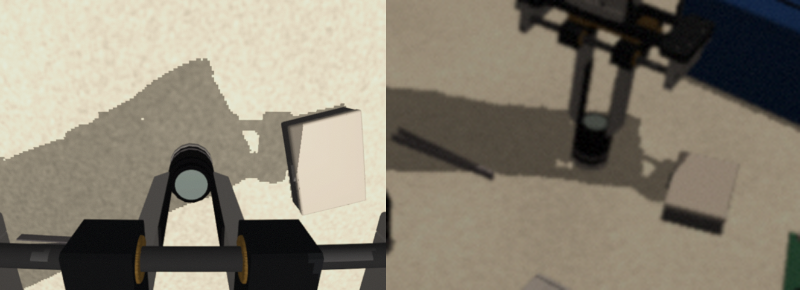

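```bash
python3 - <<'E'
from h import *
c=eyes.camera("wrist"); P=cloud(c); w=P.reshape(-1,3)
o=w[(abs(w[:,0]-562)<30)&(abs(w[:,1]-364)<45)&(w[:,2]>45)&(w[:,2]<53)]
for z in (46,47,48,49):
    t=o[(o[:,2]>z-.5)&(o[:,2]<z+.5)]; print(z,len(t),t.mean(0).round(1),t.min(0).round(1),t.max(0).round(1))
g=cv2.cvtColor(c["img"],6); u=c["img"].astype(int)
m=((u.min(2)>60)&(u.max(2)<190)&(abs(P[...,2]-48)<6)&(abs(P[...,0]-562)<20)&(abs(P[...,1]-364)<22))
k=max(cv2.findContours(m.astype(np.uint8),0,2)[0],key=cv2.contourArea); e=cv2.fitEllipse(k); print(e, plane(c,[e[0]],48)); print(manip.read_state()["finger_gap"])
E
```

```text
46 74 [562.8 375.2  46. ] [542.1 349.9  45.5] [582.1 380.   46.5]
47 334 [561.9 367.5  47.2] [541.3 348.9  46.5] [583.4 380.1  47.5]
48 1587 [562.2 365.   48.1] [540.4 348.5  47.5] [582.9 380.1  48.5]
49 1382 [561.8 365.   48.9] [539.2 349.   48.5] [585.5 380.   49.5]
((316.5740966796875, 305.3645324707031), (49.33573913574219, 53.95131301879883), 89.52745056152344) [[562.16325135 364.11594342  48.        ]]
31.39118121972074
```

Request:
{"op": "arm_command", "data": {"plan": [[-0.5,0,0,-0.01,0],[-0.5,0,0,-0.02,0],[-0.5,0,0,-0.025,0],[-0.5,0,0,-0.025,0],[-0.5,-0.015,0.005,0,0],[-0.5,-0.03,0.01,0,0],[-0.5,-0.03,0.01,0,0],[-0.5,-0.03,0.01,0,0],[-0.5,-0.03,0.01,0,0],[-0.5,-0.03,0.01,0,0],[-0.5,-0.03,0.01,0,0],[-0.5,-0.03,0.01,0,0],[-0.5,-0.014,0.0055,0,0],[-0.5,0,0,0,0],[-0.5,0,0,0.03,0],[-0.5,0,0,0.02,0],[-0.5,0,0,0.01,0],[-0.5,0,0,0,0],[-0.5,0,0,0,0]]}}

```text
clock: 6.92
eef_pos: [643.9, 125.3, 27.6]
eef_rot: [3.14, -0.0, 1.571]
wrist_force: [-0.5, -0.2, -1.4]
finger_gap: 30.9
finger_force: 15.0
```

```bash
python3 - <<'E'
from h import *
c=eyes.camera("wrist"); a=c["img"]; np.savez("w3.npz",**c)
t=eyes.camera("top"); cv2.imwrite("pics/w3.png",np.hstack([cv2.resize(a,(400,300)),cv2.resize(t["img"][120:270,180:380],(400,300))]))
E
```

```text
(no output)
```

View pics/w3.png

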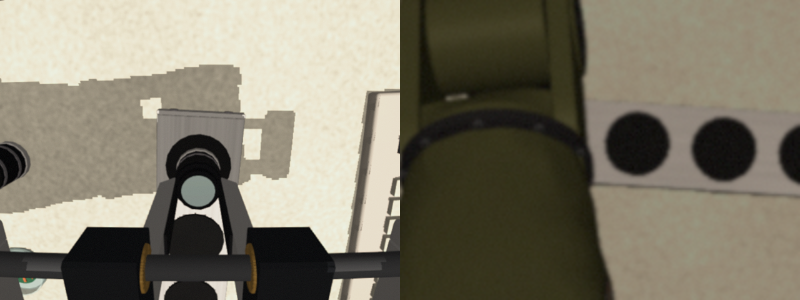

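The wrist view shows lens_48 at about (198,190), centred across the seat_4 disc (columns 166–230). I'll lower it gently.

Request:
{"op": "arm_command", "data": {"plan": [[-0.5,0,0,0.0025,0],[-0.5,0,0,0.0015,0],[-0.5,0,0,0.001,0],[-0.5,0,0,0.0005,0],[-0.5,0,0,0,0],[-0.5,0,0,0,0]]}}

```text
clock: 7.78
eef_pos: [643.5, 125.1, 21.6]
eef_rot: [3.141, -0.0, 1.571]
wrist_force: [-3.2, -0.6, 5.6]
finger_gap: 30.8
finger_force: 15.0
```

Request:
{"op": "arm_command", "data": {"plan": [[-0.2,0,0,0,0],[-0.1,0,0,0,0],[0.2,0,0,0,0],[0.6,0,0,0,0],[1,0,0,0,0],[1,0,0,-0.02,0],[1,0,0,-0.03,0],[1,0,0,-0.03,0],[1,0,0,-0.03,0],[1,0,0,-0.03,0],[1,-0.02,0,-0.006,0],[1,0.02,-0.04,0,0],[1,0,-0.04,0,0],[1,0,-0.04,0,0],[1,0.002,-0.04,0,0],[1,0,-0.029,0,0],[1,0,0,0,0],[1,0,0,0,0]]}}

```text
clock: 10.02
eef_pos: [455.0, 126.5, 167.1]
eef_rot: [3.141, 0.0, 1.57]
wrist_force: [-0.1, -0.4, -0.3]
finger_gap: 93.9
finger_force: 0.0
```

```bash
cat >> h.py <<'E'
def tops(c,x,y,r,z0,z1):
    w=cloud(c).reshape(-1,3); o=w[(np.hypot(w[:,0]-x,w[:,1]-y)<r)&(w[:,2]>z0)&(w[:,2]<z1)]
    h=np.percentile(o[:,2],90); t=o[o[:,2]>h-5]
    return h.round(1),((t.min(0)+t.max(0))/2).round(1),t.mean(0).round(1),np.ptp(t,axis=0).round(0)
E
python3 - <<'E'
from h import *
w=eyes.camera("wrist"); print("wrist 66",tops(w,453,127,30,40,80)); cv2.imwrite("pics/w4.png",w["img"])
t=eyes.camera("scene"); print("scene 48",tops(t,645,125,30,45,80))
t=eyes.camera("top"); print("top 48",tops(t,643,125,30,45,80)); cv2.imwrite("pics/t4.png",t["img"][120:360,130:450])
E
```

```text
wrist 66 (np.float64(67.1), array([452.9, 127.1,  65.4]), array([453. , 127.7,  66.3]), array([30., 32.,  7.]))
scene 48 (np.float64(64.7), array([643.7, 125.4,  64.5]), array([643.7, 123.5,  63.4]), array([31., 34.,  9.]))
top 48 (np.float64(63.4), array([642.2, 125.4,  63. ]), array([642.1, 126.3,  61.5]), array([30., 31.,  9.]))
```

View pics/t4.png

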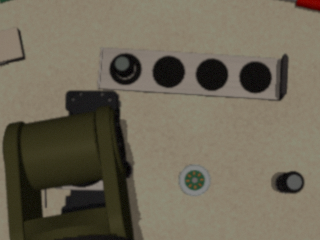

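lens_48 stands within 1 mm of the seat_4 centre in the top image (crop position (124,67)). Next is lens_66.

Request:
{"op": "arm_command", "data": {"plan": [[1,0,-0.0015,0.03,0],[1,0,0,0.03,0],[1,0,0,0.03,0],[1,0,0,0.03,0],[1,0,0,0.02,0],[1,0,0,0.014,0],[0.1,0,0,0,0],[-0.05,0,0,0,0],[-0.1,0,0,0,0],[-0.15,0,0,0,0],[-0.3,0,0,0,0],[-0.5,0,0,0,0],[-0.5,0,0,0,0],[-0.5,0,0,0,0]]}}

```text
clock: 11.92
eef_pos: [453.1, 127.1, 13.2]
eef_rot: [3.141, -0.0, 1.571]
wrist_force: [0.8, 0.8, 1.4]
finger_gap: 37.2
finger_force: 15.0
```

Request:
{"op": "arm_command", "data": {"plan": [[-0.5,0,0,-0.01,0],[-0.5,0,0,-0.025,0],[-0.5,0,0,-0.03,0],[-0.5,0,0,-0.025,0],[-0.5,-0.01,0.015,0,0],[-0.5,-0.013,0.03,0,0],[-0.5,-0.013,0.03,0,0],[-0.5,-0.013,0.03,0,0],[-0.5,-0.013,0.03,0,0],[-0.5,-0.013,0.03,0,0],[-0.5,-0.0085,0.0205,0,0],[-0.5,0,0,0,0],[-0.5,0,0,0.03,0],[-0.5,0,0,0.025,0],[-0.5,0,0,0.015,0],[-0.5,0,0,0,0],[-0.5,0,0,0.0025,0],[-0.5,0,0,0.001,0],[-0.5,0,0,0,0],[-0.5,0,0,0,0]]}}

```text
clock: 14.42
eef_pos: [638.6, 43.6, 29.9]
eef_rot: [3.141, 0.0, 1.571]
wrist_force: [0.1, -0.3, -1.7]
finger_gap: 37.0
finger_force: 15.0
```

Request:
{"op": "arm_command", "data": {"plan": [[-0.5,0,0,0.001,0],[-0.5,0,0,0.0005,0],[-0.5,0,0,0,0],[-0.5,0,0,0,0]]}}

```text
clock: 14.92
eef_pos: [638.5, 43.7, 28.3]
eef_rot: [3.141, 0.0, 1.571]
wrist_force: [0.1, -1.1, 0.7]
finger_gap: 37.5
finger_force: 15.0
```

Request:
{"op": "arm_command", "data": {"plan": [[-0.1,0,0,0,0],[0,0,0,0,0],[0.2,0,0,0,0],[0.6,0,0,0,0],[1,0,0,0,0],[1,0,0,-0.02,0],[1,0,0,-0.04,0],[1,0,0,-0.04,0],[1,0,0,-0.04,0],[1,-0.035,-0.007,0,0],[1,-0.039,-0.007,0,0],[1,-0.039,-0.007,0,0],[1,-0.039,-0.007,0,0],[1,-0.039,-0.007,0,0],[1,-0.039,-0.007,0,0],[1,-0.039,-0.007,0,0],[1,-0.039,-0.007,0,0],[1,-0.039,-0.007,0,0],[1,-0.039,-0.007,0,0]]}}

```text
clock: 17.3
eef_pos: [568.3, -343.7, 169.9]
eef_rot: [3.14, 0.001, 1.571]
wrist_force: [0.9, 0.9, -0.3]
finger_gap: 94.0
finger_force: 0.0
```

```bash
python3 - <<'E'
from h import *
w=eyes.camera("wrist"); print(manip.read_state()["eef_pos"])
print("wrist 84",tops(w,575,-342,30,50,100)); cv2.imwrite("pics/w5.png",w["img"])
t=eyes.camera("top"); print("top 48",tops(t,643,125,30,45,90)); print("top 66",tops(t,638,44,30,45,100));
cv2.imwrite("pics/w5.png",np.hstack([cv2.resize(w["img"],(400,300)),cv2.resize(t["img"][120:270,220:420],(400,300))]))
E
```

```text
[ 566.72512852 -347.89588718  169.51186735]
wrist 84 (np.float64(85.1), array([ 575.8, -343.3,   83.5]), array([ 575.5, -342.7,   84.3]), array([31., 32.,  7.]))
top 48 (np.float64(63.3), array([641.9, 125.5,  62.2]), array([642.2, 125.9,  61.4]), array([31., 31.,  8.]))
top 66 (np.float64(81.2), array([638.1,  46.4,  80.2]), array([637.9,  45.8,  79.5]), array([31., 30.,  8.]))
```

View pics/w5.png

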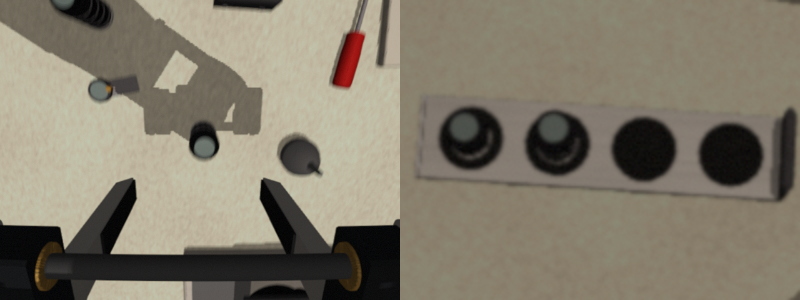

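The wrist view shows lens_84 at (204,146), with the blower at (298,155) clear of the fingers. lens_66 stands about 1.5 mm from its seat centre. I'll descend on lens_84.

Request:
{"op": "arm_command", "data": {"plan": [[1,0.005,0.009,0,0],[1,0,0,0,0],[1,0,0,0.03,0],[1,0,0,0.03,0],[1,0,0,0.03,0],[1,0,0,0.03,0],[1,0,0,0.018,0],[1,0,0,0.0105,0],[0.1,0,0,0,0],[-0.05,0,0,0,0],[-0.1,0,0,0,0],[-0.15,0,0,0,0],[-0.3,0,0,0,0],[-0.5,0,0,0,0],[-0.5,0,0,0,0],[-0.5,0,0,0,0]]}}

```text
clock: 19.4
eef_pos: [577.5, -337.4, 19.7]
eef_rot: [-3.142, -0.0, 1.571]
wrist_force: [-0.4, -0.4, 1.1]
finger_gap: 37.8
finger_force: 15.0
```

Request:
{"op": "arm_command", "data": {"plan": [[-0.5,0,0,-0.01,0],[-0.5,0,0,-0.025,0],[-0.5,0,0,-0.03,0],[-0.5,0,0,-0.03,0],[-0.5,0,0,-0.015,0],[-0.5,0.015,0.003,0,0],[-0.5,0.03,0.006,0,0],[-0.5,0.03,0.006,0,0],[-0.5,0.03,0.006,0,0],[-0.5,0.03,0.006,0,0],[-0.5,0.03,0.006,0,0],[-0.5,0.03,0.006,0,0],[-0.5,0.03,0.006,0,0],[-0.5,0.03,0.006,0,0],[-0.5,0.03,0.0055,0,0],[-0.5,0.02,0,0,0],[-0.5,0,0,0,0],[-0.5,0,0,0,0],[-0.5,0,0,0,0]]}}

```text
clock: 21.78
eef_pos: [633.8, -33.3, 129.6]
eef_rot: [-3.141, 0.0, 1.57]
wrist_force: [-0.9, -0.6, -1.7]
finger_gap: 37.6
finger_force: 15.0
```

```bash
python3 - <<'E'
from h import *
w=eyes.camera("wrist"); print(manip.read_state()["eef_pos"])
P=cloud(w); u=w["img"].astype(int); z=P[...,2]; hz=np.nanmax(z[(abs(P[...,0]-634)<12)&(abs(P[...,1]+38)<12)]); print(hz)
o=P[(abs(P[...,0]-634)<13)&(abs(P[...,1]+36)<35)&(z>hz-14)]; h=np.percentile(o[:,2],60);print(h)
t=o[abs(o[:,2]-h)<3]; print(t.min(0),t.max(0),(t.min(0)+t.max(0))/2)
cv2.imwrite("pics/w6.png",w["img"])
E
```

```text
[633.86043213 -33.1828999  129.58190129]
196.36479072342965
279.86518936975256
[621.00644255 -13.03380408 276.86985019] [646.99962034  -4.34333368 282.86033868] [634.00303144  -8.68856888 279.86509443]
```

View pics/w6.png

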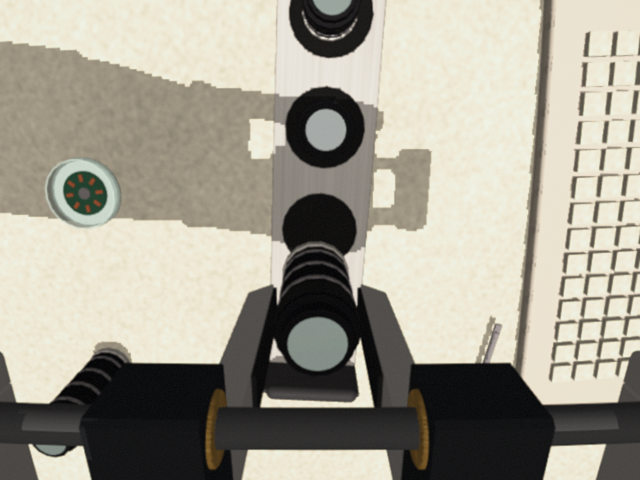

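The wrist view shows lens_84 held upright, with its glass at (317,343) and the seat_2 disc behind it at (320,228). I'm computing its centre at top height 194.

```bash
python3 - <<'E'
from h import *
w=eyes.camera("wrist"); u=w["img"].astype(int)
m=((u.min(2)>70)).astype(np.uint8); m[:310]=0;m[378:]=0;m[:,:275]=0;m[:,355:]=0
k=max(cv2.findContours(m,0,1)[0],key=cv2.contourArea); e=cv2.fitEllipse(cv2.convexHull(k)); print(e,plane(w,[e[0]],193.9), cloud(w)[343,317])
E
```

```text
((317.1647033691406, 343.58013916015625), (53.93974304199219, 60.51148986816406), 88.2973403930664) [[633.3922613  -39.77595816 193.9       ]] [633.32405732 -39.4471018  193.99618407]
```

Request:
{"op": "arm_command", "data": {"plan": [[-0.5,0.001,0.001,0.015,0],[-0.5,0,0,0.03,0],[-0.5,0,0,0.025,0],[-0.5,0,0,0.015,0],[-0.5,0,0,0.006,0],[-0.5,0,0,0,0],[-0.5,0,0,0.0015,0],[-0.5,0,0,0.001,0],[-0.5,0,0,0,0],[-0.5,0,0,0,0]]}}

```text
clock: 23.12
eef_pos: [635.0, -31.3, 36.3]
eef_rot: [3.141, 0.0, 1.571]
wrist_force: [0.4, 0.3, -3.5]
finger_gap: 37.3
finger_force: 15.0
```

Request:
{"op": "arm_command", "data": {"plan": [[-0.5,0,0,0.001,0],[-0.5,0,0,0.0005,0],[-0.5,0,0,0.0003,0],[-0.5,0,0,0,0],[-0.5,0,0,0,0]]}}

```text
clock: 23.75
eef_pos: [635.0, -31.4, 34.6]
eef_rot: [3.141, 0.0, 1.571]
wrist_force: [-2.6, -0.3, 3.5]
finger_gap: 37.5
finger_force: 15.0
```

Request:
{"op": "arm_command", "data": {"plan": [[-0.1,0,0,0,0],[0,0,0,0,0],[0.2,0,0,0,0],[0.6,0,0,0,0],[1,0,0,0,0],[1,0,0,-0.02,0],[1,0,0,-0.035,0],[1,0,0,-0.04,0],[1,0,0,-0.04,0],[1,-0.02,-0.0285,0,0],[1,-0.021,-0.029,0,0],[1,-0.021,-0.029,0,0],[1,-0.021,-0.029,0,0],[1,-0.021,-0.029,0,0],[1,-0.021,-0.029,0,0],[1,-0.021,-0.029,0,0],[1,0,0,0,0],[1,0,0,0,0],[1,0,0,0,0]]}}

```text
clock: 26.12
eef_pos: [433.1, -176.9, 169.6]
eef_rot: [3.141, 0.0, 1.572]
wrist_force: [0.8, -0.3, -0.0]
finger_gap: 94.4
finger_force: 0.0
```

```bash
python3 - <<'E'
from h import *
w=eyes.camera("wrist"); print(manip.read_state()["eef_pos"])
print("wrist 102",tops(w,432,-178,30,60,115))
t=eyes.camera("top")
for p in ((643,125),(638,44),(634,-38)): print("top",tops(t,*p,30,45,130))
E
```

```text
[ 433.00085172 -176.88216318  169.43258157]
wrist 102 (np.float64(103.1), array([ 433. , -177.8,  101.4]), array([ 432.8, -177.2,  102.3]), array([31., 32.,  7.]))
top (np.float64(63.2), array([642.3, 126.2,  62.2]), array([642. , 126.2,  61.6]), array([30., 29.,  8.]))
top (np.float64(81.0), array([638. ,  46.4,  79.8]), array([637.8,  45.9,  79.4]), array([31., 30.,  7.]))
top (np.float64(99.0), array([632.8, -35.5,  98.7]), array([632.2, -35. ,  97.5]), array([32., 31.,  9.]))
```

Request:
{"op": "arm_command", "data": {"plan": [[1,-0.0005,0,0.03,0],[1,0,0,0.03,0],[1,0,0,0.03,0],[1,0,0,0.025,0],[1,0,0,0.015,0],[1,0,0,0.0105,0],[1,0,0,0,0],[0.1,0,0,0,0],[-0.05,0,0,0,0],[-0.1,0,0,0,0],[-0.15,0,0,0,0],[-0.3,0,0,0,0],[-0.5,0,0,0,0],[-0.5,0,0,0,0],[-0.5,0,0,0,0]]}}

```text
clock: 28.1
eef_pos: [432.5, -177.9, 28.8]
eef_rot: [3.142, -0.0, 1.571]
wrist_force: [0.9, 0.4, -0.3]
finger_gap: 37.6
finger_force: 15.0
```

Request:
{"op": "arm_command", "data": {"plan": [[-0.5,0,0,-0.01,0],[-0.5,0,0,-0.025,0],[-0.5,0,0,-0.03,0],[-0.5,0,0,-0.03,0],[-0.5,0,0,-0.015,0],[-0.5,0.005,0.0175,0,0],[-0.5,0.008,0.028,0,0],[-0.5,0.008,0.028,0,0],[-0.5,0.008,0.028,0,0],[-0.5,0.008,0.028,0,0],[-0.5,0.008,0.028,0,0],[-0.5,0.008,0.028,0,0],[-0.5,0.004,0.0122,0,0],[-0.5,0,0,0,0],[-0.5,0,0,0,0],[-0.5,0,0,0,0]]}}

```text
clock: 30.1
eef_pos: [629.9, -121.0, 138.7]
eef_rot: [-3.141, -0.0, 1.571]
wrist_force: [-0.4, 0.3, -2.0]
finger_gap: 37.6
finger_force: 15.0
```

```bash
python3 - <<'E'
from h import *
w=eyes.camera("wrist"); s=manip.read_state(); print(s["eef_pos"]); u=w["img"].astype(int)
P=cloud(w); z=P[...,2]; zt=s["eef_pos"][2]-28.8+102
m=((u.min(2)>60)&(abs(z-zt)<5)&(np.hypot(P[...,0]-631,P[...,1]+121)<22)).astype(np.uint8)
k=max(cv2.findContours(m,0,1)[0],key=cv2.contourArea); e=cv2.fitEllipse(cv2.convexHull(k)); print(e,plane(w,[e[0]],zt))
for n,p in (("66",(638,44)),("84",(634,-38))): print(n,tops(w,*p,30,45,120))
E
```

```text
[ 629.90633182 -121.01995757  138.89364187]
((316.0439453125, 341.3642883300781), (57.50977325439453, 64.79137420654297), 91.59464263916016) [[ 628.93389395 -121.27141222  212.09364187]]
66 (np.float64(81.0), array([638.1,  29.5,  79.6]), array([638.5,  29.4,  80.3]), array([23.,  6.,  7.]))
84 (np.float64(100.2), array([633.2, -37.8,  99.4]), array([633.2, -37.6,  99.4]), array([32., 31.,  6.]))
```

Request:
{"op": "arm_command", "data": {"plan": [[-0.5,0.0005,0.0005,0.015,0],[-0.5,0,0,0.03,0],[-0.5,0,0,0.025,0],[-0.5,0,0,0.015,0],[-0.5,0,0,0.006,0],[-0.5,0,0,0,0],[-0.5,0,0,0.0015,0],[-0.5,0,0,0.001,0],[-0.5,0,0,0.0005,0],[-0.5,0,0,0,0],[-0.5,0,0,0,0]]}}

```text
clock: 31.52
eef_pos: [630.7, -120.4, 44.9]
eef_rot: [3.142, 0.0, 1.571]
wrist_force: [-0.4, 0.1, -3.1]
finger_gap: 37.5
finger_force: 15.0
```

Request:
{"op": "arm_command", "data": {"plan": [[-0.5,0,0,0.0007,0],[-0.5,0,0,0.0005,0],[-0.5,0,0,0.0003,0],[-0.5,0,0,0,0],[-0.5,0,0,0,0]]}}

```text
clock: 32.15
eef_pos: [630.9, -120.4, 43.8]
eef_rot: [3.141, 0.0, 1.571]
wrist_force: [-1.2, -0.7, 5.4]
finger_gap: 37.7
finger_force: 15.0
```

Contact confirmed. I'll release, rise and back away.

Request:
{"op": "arm_command", "data": {"plan": [[-0.1,0,0,0,0],[0,0,0,0,0],[0.2,0,0,0,0],[0.6,0,0,0,0],[1,0,0,0,0],[1,0,0,-0.02,0],[1,0,0,-0.035,0],[1,0,0,-0.04,0],[1,0,0,-0.04,0],[1,-0.03,-0.03,0,0],[1,-0.03,-0.03,0,0],[1,-0.03,-0.03,0,0],[1,-0.03,-0.03,0,0],[1,-0.03,-0.03,0,0],[1,-0.03,-0.03,0,0],[1,0,0,0,0],[1,0,0,0,0]]}}

```text
clock: 34.28
eef_pos: [451.1, -300.2, 179.4]
eef_rot: [3.14, 0.001, 1.571]
wrist_force: [-0.4, -0.2, 0.7]
finger_gap: 94.1
finger_force: 0.0
```

```bash
python3 - <<'E'
from h import *
t=eyes.camera("top"); s=eyes.camera("scene")
for p in ((643,125),(638,44),(633,-37),(630,-119)):
    for c in (t,s): print(tops(c,*p,30,45,130))
cv2.imwrite("pics/f.png",np.hstack([cv2.resize(t["img"][120:345,180:480],(400,300)),cv2.resize(s["img"][140:380,180:500],(400,300))]))
E
```

```text
(np.float64(63.2), array([642.2, 126.2,  62.8]), array([642.2, 125.8,  61.5]), array([30., 30.,  9.]))
(np.float64(64.7), array([642.7, 124. ,  64.3]), array([643.7, 123.6,  63.4]), array([33., 33.,  8.]))
(np.float64(81.5), array([638.1,  46.5,  80.8]), array([638. ,  45.8,  79.7]), array([31., 30.,  9.]))
(np.float64(82.3), array([639.2,  41.6,  81.1]), array([639.6,  41.3,  81.3]), array([32., 33.,  7.]))
(np.float64(99.0), array([632.5, -35.5,  98.4]), array([632.2, -35.2,  97.5]), array([33., 31.,  9.]))
(np.float64(99.8), array([634.7, -37.6,  98.8]), array([634.8, -38.9,  99. ]), array([30., 34.,  8.]))
(np.float64(117.0), array([ 630.5, -118.7,  115.9]), array([ 630.3, -117.9,  115.6]), array([30., 31.,  7.]))
(np.float64(117.7), array([ 632.5, -121.7,  116.4]), array([ 633. , -121.5,  117. ]), array([33., 34.,  7.]))
```

View pics/f.png

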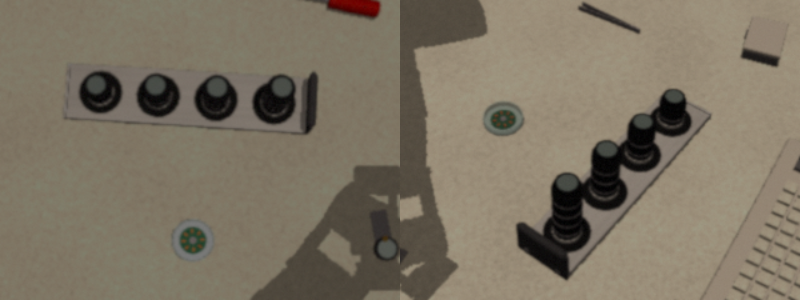

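All four lenses stand upright in order, with tops at about 63, 81, 99 and 117 mm. Each is within about 2 mm of its seat centre. The dish is untouched at crop position (192,240).

```bash
python3 -c "
from cell import ticket; print(ticket.sign_off())"
```

```text
the job is handed in; nothing more can be done
None
```

All four lenses stand upright on the rests, longest beside the end plate on seat_1 down to the shortest on seat_4, each within about 2 mm of centre by the top camera; the dish was not moved, and the job was handed in at about 34 s.

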